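# Sweep the brass nuts into their drawer

### The arm

A 7-joint arm with a two-finger parallel gripper is mounted at the origin on a cart in front of the work surface, level with it; the furniture and walls round the work are solid. World frame = base frame: x ahead of the robot, y to its left, z up, the work surface at z = 0. Lengths are in m, angles in rad, forces in N, time in s.
With the tool pointing down it reaches from about 0.425 to 0.95 m from the base axis. Payload 4.7 kg.
Tool frame: the origin (TCP) lies at the very end of the fingers, on their centre line; the grasp point (between the pads) lies 19 mm behind it; z points along the fingers, y is the line along which they close (so a half turn about z gives the same grasp; the last joint's range is limited). The gripper opens to 85 mm and grips with 20 to 120 N. Pads are 22 mm wide; open, the fingers measure 114 mm over their backs; the gripper's body (76 mm by 85 mm) begins 54 mm behind the grasp point. The pads swing forward as they close: fully open they stand 13 mm farther back than shut.
Start: joints at [1.309, 0.469, -0.049, 1.532, 0.024, 1.141, -0.082], TCP at [0.156, -0.657, 0.231] pointing down, gripper open.
Joint ranges: [-2.59, 2.59], [-0.33, 1.99], [-1.39, 1.29], [0.1, 2.45], [-1.04, 4.18], [0.21, 1.99], [-2.66, 2.66]. Speed limits (rad/s): [2.57, 2.57, 3.14, 3.14, 3.14, 3.14, 3.14].

### API

Orientations are given as a unit quaternion [x, y, z, w].
In Python, from plant import ctrl, read_camera, camera_info gives the robot as it stands. The module is installed in compiled form; this text tells all that it offers.
- The arm moves only by the tool send_rows, never from a script. Its argument "commands" is a list of rows, each a list of 6 numbers: the shift along the tool's x, y, z in units of 8 cm (1.0 is 8 cm), then the turn, a rotation vector about the tool's x, y, z in units of 90 degrees (1.0 is 90 degrees). In form: [[dx, dy, dz, wx, wy, wz], ...]. A call has 1 to 5 rows; each row is the pose to reach, as a shift and turn from the pose commanded when the call began, along the tool's axes at that moment; what a row does not reach only later rows make up. A row lasts 1/8 s, in which the tool goes at most 62.5 mm and 10.7 degrees, less where a joint would pass 70% of its speed; a pose out of reach is approached as far as the arm can. A call with a number of a shift or a turn outside -1 to 1 is refused whole. A call with a gripper value outside its range is refused whole. "fingers" is the gripper's target within -1 to 1 (fully open at 1, half-way at 0, shut at -1), set as the call begins (left out, the last holds). The fingers move at their own pace and stop on an object; "newtons" is the grip in N (left out, the last holds). Time passes only in rows, so rows that repeat a pose let the fingers close. It gives the time, the measured TCP pose, the force, the opening and the grip force at its end, in the units of the state.
- ctrl.read_state(): the state, without advancing time (a new reading comes with each control period).
- read_camera(name): name is "scene" or "top" or "wrist"; returns (picture, depth): 384x512x3 uint8, red, green, blue; 384x512 float32, m along the optical axis (not along the pixel's ray), 0 where there is no reading.
- camera_info(name): a dict with "mtx" (3x3 intrinsics, pixels), "k1" (the pictures are not rectified: a ray, as slopes to the right and down, at radius r is drawn at 1 + k1 r^2 times it, then the intrinsics apply), "view" (4x4, takes a point from world to camera coordinates); the wrist camera has in their place "mount" (4x4, takes a point from camera to tool coordinates, whose origin is the TCP and whose axes are the flange's). Camera axes: x right, y down, z forward; pixel columns grow to the right and rows downward; lengths in m; the calibration is good to about 2 mm. A picture is of the moment at which its call begins: read the wrist's pose just before it. camera_info takes no time and is no camera call.
- ctrl.job_done(): hands the job in; it is judged then, once.
The state is a dict: "time": time; "q": joint angles; "joint_velocities": joint speeds; "tau": joint torques, N m; "position": TCP position; "orientation": TCP orientation; "wrist_force": force on the tool from outside, world axes, zero at the start; "torque": the same for the moment, N m; "grip_width": finger opening in m; "gripper_force": force on a finger pad.
Only numpy, scipy, OpenCV 4.12 (cv2) and the standard library are available. Lean on these libraries where they do the work, as an engineer would, in place of code of your own. Each camera call takes 0.05 s, during which the arm holds its last target. There are 200 camera calls.

### The job

Brass and steel nuts lie mixed on top of the blue parts cabinet. With the fingers, sweep the two brass nuts over its front edge into the open drawer, leaving the two steel nuts on top, then push the drawer fully shut. Only push with the fingers: do not pinch or lift any nut, and do not disturb the other things on the desk.

Things in the scene. Friction and masses are not known exactly. Their poses are not given: they have to be found in the camera images.
- parts_cabinet: blue small-parts cabinet, 140 (x) x 200 (y) mm, fixed to the desk. Origin at the centre of its underside, z up; its -x side is the front, towards the robot, turned up to 9 degrees. Flat black sorting top 125 above the desk, x -70 to 65, y -95 to 95; rims 5 thick stand 6 above it at the sides and back (+x). No rim at the front: there the top ends in a straight drop into the open drawer
- top_edge (a point): middle of the front edge of the sorting top, at x -70, y 0, z 125 mm of the cabinet; the edge runs along the cabinet's y
- drawer (a joint): slide of the wide drawer right under the top, m: 0 = shut, grows as it comes out towards the robot (cabinet -x); starts at 0.052 to 0.064 open (stop at 0.069). It stays where it is left and takes about 2 N to push. Below it are three small drawer fronts that do not move
- drawer_floor (a point): centre of the drawer's inner floor, 76 mm above the desk; moves with the drawer (shut: at x -35, y 0 of the cabinet); axes as the cabinet's. The black drawer box is open on top, 63 (x) x 170 (y) inside, walls 37 high (12 below the sorting top) and 3 thick
- drawer_front (a point): middle of the outer face of the drawer's white front panel, 96 mm above the desk; moves with the drawer (shut: x -75 of the cabinet). The panel is 190 wide (y), spans 70 to 117 above the desk, 5 thick; a black ledge pull, 50 wide, 76 to 80 above the desk, sticks out 10 more in the middle
- brass_nut_1: yellow brass hexagon nut for a 12 mm thread, 19 mm across the flats, 22 across the corners, 10 high, about 17 g, lying flat and loose on the cabinet's top (centre 130 above the desk); slides easily when pushed from the side. Nuts start 36 or more apart in the cabinet's y, centre to centre, each with at least 45 of free top behind it (+x). Origin at its centre, z along its bore
- brass_nut_2: yellow brass hexagon nut for a 12 mm thread, 19 mm across the flats, 22 across the corners, 10 high, about 17 g, lying flat and loose on the cabinet's top (centre 130 above the desk); slides easily when pushed from the side. Nuts start 36 or more apart in the cabinet's y, centre to centre, each with at least 45 of free top behind it (+x). Origin at its centre, z along its bore
- steel_nut_1: grey steel hexagon nut for a 12 mm thread, 19 mm across the flats, 22 across the corners, 10 high, about 17 g, lying flat and loose on the cabinet's top (centre 130 above the desk); slides easily when pushed from the side. Nuts start 36 or more apart in the cabinet's y, centre to centre, each with at least 45 of free top behind it (+x). Origin at its centre, z along its bore
- steel_nut_2: grey steel hexagon nut for a 12 mm thread, 19 mm across the flats, 22 across the corners, 10 high, about 17 g, lying flat and loose on the cabinet's top (centre 130 above the desk); slides easily when pushed from the side. Nuts start 36 or more apart in the cabinet's y, centre to centre, each with at least 45 of free top behind it (+x). Origin at its centre, z along its bore
- screw_tray: open black plastic tray of small screws, 60 x 90 x 16 (mm); loose on the desk; bystander, leave it alone. Origin at the centre of its underside
- pliers_black: pliers with black grips, 56 x 112 x 12 (mm); loose on the desk; bystander, leave it alone. Origin at the centre of its underside
- driver_blue: screwdriver with a blue handle, 20 x 170 x 17, lying along its own y (mm); loose on the desk; bystander, leave it alone. Origin at the centre of its underside
- masking_tape: roll of masking tape lying flat, 109 across, 24 high (mm); loose on the desk; bystander, leave it alone. Origin at the centre of its underside
- red_bottle: small red squeeze bottle standing upright, 24 across, 40 high (mm); loose on the desk; bystander, leave it alone. Origin at the centre of its underside

How it is judged:
On the way, in this order (a step that is already met when the one before it is completed fails the run):
1. both brass nuts lie in the drawer, both steel nuts still on the cabinet's top (z of brass_nut_1 in the frame of drawer_floor between 0 and 0.03 m and y of brass_nut_1 in the frame of drawer_floor between -0.085 and 0.085 m and x of brass_nut_1 in the frame of drawer_floor between -0.033 and 0.033 m and z of brass_nut_2 in the frame of drawer_floor between 0 and 0.03 m and y of brass_nut_2 in the frame of drawer_floor between -0.085 and 0.085 m and x of brass_nut_2 in the frame of drawer_floor between -0.033 and 0.033 m and z of steel_nut_1 in the frame of parts_cabinet between 0.125 and 0.14 m and y of steel_nut_1 in the frame of parts_cabinet between -0.095 and 0.095 m and x of steel_nut_1 in the frame of parts_cabinet between -0.07 and 0.065 m and z of steel_nut_2 in the frame of parts_cabinet between 0.125 and 0.14 m and y of steel_nut_2 in the frame of parts_cabinet between -0.095 and 0.095 m and x of steel_nut_2 in the frame of parts_cabinet between -0.07 and 0.065 m), for 0.2 s.
2. the drawer is shut (value of joint drawer below 0.004 m), for 0.2 s.
At the end, for the whole second after the job is handed in: The two brass nuts lie in the drawer, between its walls and below their rim; the two steel nuts lie flat on the cabinet's top; the drawer is shut to within 4 mm; the nuts are at rest (all of step 1 and value of joint drawer below 0.004 m and linear speed of each of brass_nut_1, steel_nut_1, brass_nut_2, steel_nut_2 below 0.02 m/s); the robot touches nothing.
It fails at once if a nut is lifted more than 20 mm above its place on the top (z of any of brass_nut_1, steel_nut_1, brass_nut_2, steel_nut_2 in the frame of parts_cabinet above 0.15 m).
It fails at once if a nut is pinched or pressed hard (more than 20 N between fingers and nut) (contact force between the fingers and brass_nut_1 above 20 N or contact force between the fingers and steel_nut_1 above 20 N or contact force between the fingers and brass_nut_2 above 20 N or contact force between the fingers and steel_nut_2 above 20 N).
It fails at once if another loose thing on the desk (screw tray, pliers, screwdriver, tape, red bottle) is moved more than 15 mm (distance of any of screw_tray, pliers_black, driver_blue, masking_tape, red_bottle from where it was at the start of the episode above 0.015 m).
It also fails if it takes over 42 s, if anything falls off the work surface, if the arm or the gripper's body presses on something with over 40 N, if the wrist force passes 120 N, or if a joint passes its speed limit or range.

## Working session

There is one attempt and no reset: what is moved stays moved. The work goes in short steps, Python scripts to look and compute and a tool call to move; the robot and the scene stay as the last step left them, time stands still between calls to the robot, and variables do not carry over. Pictures are saved under pics/ and viewed, at most 10 in all, crops included, and the job is handed in when it is done.

Besides the shell and the picture viewer there is one more tool, called as name(argument=value, ...), one argument or row to a line, values as JSON. send_rows: Moves the arm, as the interface text tells. Its arguments: {"type":"object","properties":{"commands":{"type":"array","items":{"type":"array","items":{"type":"number"}}},"fingers":{"type":"number"},"newtons":{"type":"number"}},"required":["commands"]}

```bash
mkdir -p pics; cat > h.py <<'E'
import numpy as np, cv2
from plant import ctrl, read_camera, camera_info
from scipy.spatial.transform import Rotation as R
def world(name, depth, info):
    K=np.array(info['mtx']); h,w=depth.shape
    u,v=np.meshgrid(np.arange(w),np.arange(h))
    xd=(u-K[0,2])/K[0,0]; yd=(v-K[1,2])/K[1,1]
    x,y=xd.copy(),yd.copy()
    for _ in range(8):
        s=1+info['k1']*(x*x+y*y); x,y=xd/s,yd/s
    P=np.stack([x*depth,y*depth,depth],-1)
    T=np.linalg.inv(np.array(info['view']))
    return P@T[:3,:3].T+T[:3,3]
E
python3 - <<'E'
from h import *
for n in('top','scene'):
    im,d=read_camera(n); np.savez(n,im=im,d=d); cv2.imwrite(f'pics/{n}0.png',im[...,::-1])
    print(n,np.round(camera_info(n)['view'],3).tolist())
s=ctrl.read_state(); print(s['time'],s['position'],s['orientation'])
E
```

```text
top [[-0.025, -1.0, -0.0, -0.075], [-0.993, 0.025, -0.111, 0.486], [0.111, -0.002, -0.994, 1.108], [0.0, 0.0, 0.0, 1.0]]
scene [[-0.794, -0.607, 0.019, 0.303], [-0.372, 0.461, -0.805, 0.289], [0.48, -0.647, -0.592, 1.15], [0.0, 0.0, 0.0, 1.0]]
0.1 [ 0.15564871 -0.65627212  0.23033707] [ 9.93228445e-01  1.16174194e-01 -1.27046164e-04 -8.92017080e-04]
```

View pics/top0.png

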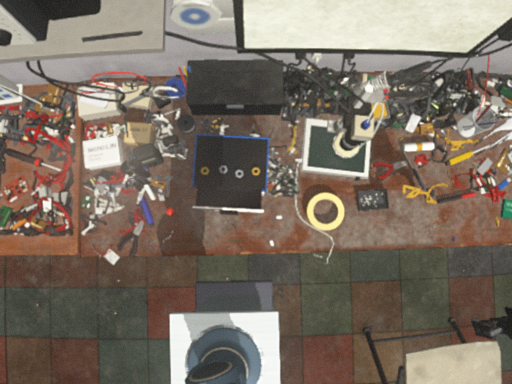

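View pics/scene0.png

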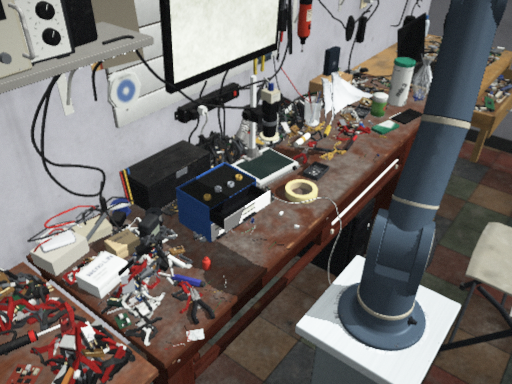

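The top view shows the cabinet around (232,172). The brass nuts are at about (205,171) and (256,171), with the steel nuts between them at (223,170) and (239,174). The drawer front is near (228,209), and the tape and tray are to the right of it. Next I measure these.

```bash
python3 - <<'E'
from h import *
from scipy import ndimage
z=np.load('top.npz'); im,d=z['im'],z['d']; W=world('top',d,camera_info('top'))
win=np.zeros(d.shape,bool); win[125:225,180:285]=1
hsv=cv2.cvtColor(im,cv2.COLOR_RGB2HSV).astype(int)
c=np.zeros(d.shape,bool); c[150:190,197:265]=1
m=c&(im.max(-1)>75)&(W[...,2]>.115)
L,n=ndimage.label(m)
for i in range(1,n+1):
    q=L==i
    if q.sum()>5: 
        v,u=np.nonzero(q); print('nut',q.sum(),u.mean().round(1),v.mean().round(1),W[q].mean(0).round(4),W[q].std(0).round(4),im[q].mean(0).round())
# cabinet points by height
b=win&(hsv[...,0]>100)&(hsv[...,0]<130)&(hsv[...,1]>120)&(W[...,2]>.11)
p=W[b]; print('blue',b.sum(),cv2.minAreaRect(p[:,:2].astype(np.float32)),np.median(p[:,2]))
t=win&(W[...,2]>.12)&(W[...,2]<.14); L,n=ndimage.label(t); k=np.argmax(np.bincount(L.ravel())[1:])+1
p=W[L==k]; r=cv2.minAreaRect(p[:,:2].astype(np.float32)); print('top',len(p),r,cv2.boxPoints(r).round(4).tolist(),np.median(p[:,2]))
w=win&(im.min(-1)>140)&(W[...,2]>.09)&(np.arange(384)[:,None]>200)
p=W[w]; r=cv2.minAreaRect(p[:,:2].astype(np.float32)); print('front',len(p),cv2.boxPoints(r).round(4).tolist(),np.median(p[:,2]))
print(np.degrees(np.arctan(np.polyfit(p[:,1],p[:,0],1)[0])),p.mean(0))
cv2.imwrite('pics/crop0.png',cv2.resize(im[120:230,175:295,::-1],None,fx=5,fy=5,interpolation=cv2.INTER_CUBIC))
E
```

```text
nut 61 223.1 168.9 [ 0.5481 -0.0175  0.1301] [0.0065 0.0064 0.0053] [109. 109. 109.]
nut 59 204.5 170.4 [0.5452 0.0323 0.1305] [0.006  0.0065 0.0049] [110.  90.  55.]
nut 79 255.5 170.8 [ 0.5408 -0.1033  0.1286] [0.0071 0.0068 0.0052] [147. 120.  65.]
nut 72 238.8 173.2 [ 0.5355 -0.0589  0.1285] [0.0069 0.0065 0.0053] [129. 129. 128.]
blue 169 ((0.5693886280059814, -0.03715740144252777), (0.19640785455703735, 0.14243671298027039), 85.32953643798828) 0.1291968287926346
top 3864 ((0.5703445076942444, -0.037663236260414124), (0.20105649530887604, 0.1414472460746765), 85.4180679321289) [[0.4918000102043152, -0.13220000267028809], [0.6327999830245972, -0.14350000023841858], [0.6488999724388123, 0.05689999833703041], [0.5078999996185303, 0.0681999996304512]] 0.12496248904458784
front 173 [[0.43299999833106995, -0.12139999866485596], [0.44130000472068787, -0.12189999967813492], [0.45350000262260437, 0.06539999693632126], [0.44519999623298645, 0.06589999794960022]] 0.11568650821380988
4.435636727376077 [ 0.44148433 -0.04480781  0.1143938 ]
```

View pics/crop0.png

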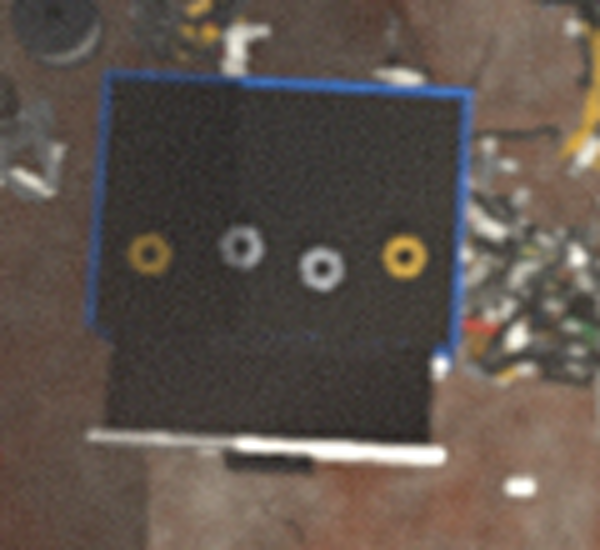

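```bash
python3 - <<'E'
from h import *
for n in('top','scene'):
    z=np.load(n+'.npz'); W=world(n,z['d'],camera_info(n))
    q=W[(z['d']>0)&(W[...,2]>.1)&(W[...,0]>.15)&(W[...,0]<.8)&(W[...,1]<-.14)&(W[...,1]>-.75)]
    for y in np.arange(-.75,-.14,.06):
        s=q[(q[:,1]>=y)&(q[:,1]<y+.06)]; print(n,round(y,2),len(s),s[:,0].min().round(3) if len(s) else '', s[:,2].max().round(3) if len(s) else '')
E
```

```text
top -0.75 87 0.157 0.271
top -0.69 335 0.16 0.437
top -0.63 727 0.15 0.549
top -0.57 1592 0.744 0.596
top -0.51 1800 0.745 0.592
top -0.45 1754 0.6 0.582
top -0.39 3038 0.57 0.575
top -0.33 2430 0.572 0.57
top -0.27 1857 0.725 0.567
top -0.21 2066 0.733 0.565
top -0.15 387 0.608 0.561
scene -0.75 29 0.657 0.464
scene -0.69 237 0.198 0.558
scene -0.63 195 0.192 0.551
scene -0.57 537 0.745 0.532
scene -0.51 617 0.743 0.542
scene -0.45 719 0.6 0.553
scene -0.39 1793 0.569 0.562
scene -0.33 1661 0.57 0.573
scene -0.27 1192 0.72 0.583
scene -0.21 1370 0.73 0.594
scene -0.15 255 0.584 0.596
```

send_rows(
  commands=[
    [0,0,0,0,0,0.1],
    [0,0,0,0,0,0.2],
    [0,0,0,0,0,0.2],
  ],
  fingers=-1,
  newtons=20,
)

```text
time: 0.48
position: [0.1558, -0.6565, 0.2308]
orientation: [0.999, -0.04, -0.0, -0.0]
wrist_force: [0.6, -0.8, 0.9]
grip_width: 0.032
gripper_force: 0.0
```

send_rows(
  commands=[
    [0.33,-0.5,0,0,0,0],
    [0.65,-1,0,0,0,0],
    [0.65,-1,0,0,0,0],
  ],
)

```text
time: 0.85
position: [0.2181, -0.578, 0.2314]
orientation: [0.999, -0.036, 0.001, -0.001]
wrist_force: [0.5, -1.1, 0.0]
grip_width: -0.0003
gripper_force: 0.0
```

send_rows(
  commands=[
    [0.33,-0.5,0,0,0,0],
    [0.65,-1,0,0,0,0],
    [0.65,-1,0,0,0,0],
  ],
)

```text
time: 1.23
position: [0.2752, -0.5033, 0.2314]
orientation: [0.999, -0.037, 0.001, -0.001]
wrist_force: [-1.1, 0.1, 0.2]
grip_width: -0.0001
gripper_force: 0.0
```

send_rows(
  commands=[
    [0.33,-0.5,0,0,0,0],
    [0.65,-1,0,0,0,0],
    [0.65,-1,0,0,0,0],
  ],
)

```text
time: 1.6
position: [0.3328, -0.4284, 0.2314]
orientation: [0.999, -0.037, 0.0, -0.0]
wrist_force: [-0.4, 0.1, -0.0]
grip_width: -0.0002
gripper_force: 0.0
```

send_rows(
  commands=[
    [0.33,-0.5,0,0,0,0],
    [0.65,-1,0,0,0,0],
    [0.65,-1,0,0,0,0],
  ],
)

```text
time: 1.98
position: [0.3908, -0.3535, 0.2315]
orientation: [0.999, -0.038, 0.0, -0.0]
wrist_force: [-0.1, -0.5, -0.6]
grip_width: 0.0002
gripper_force: 0.0
```

send_rows(
  commands=[
    [0.33,-0.5,0,0,0,0],
    [0.65,-1,0,0,0,0],
    [0.65,-1,0,0,0,0],
  ],
)

```text
time: 2.35
position: [0.4489, -0.2784, 0.2314]
orientation: [0.999, -0.038, 0.0, -0.0]
wrist_force: [-0.7, -0.2, -0.8]
grip_width: 0.0002
gripper_force: 0.0
```

send_rows(
  commands=[
    [0.35,-0.5,0,0,0,0],
    [0.7,-1,0,0,0,0],
    [0.7,-1,0,0,0,0],
  ],
)

```text
time: 2.72
position: [0.5113, -0.2034, 0.2313]
orientation: [0.999, -0.039, 0.0, -0.0]
wrist_force: [-0.2, -0.4, 0.1]
grip_width: -0.0001
gripper_force: 0.0
```

send_rows(
  commands=[
    [0.38,-0.5,0,0,0,0],
    [0.75,-1,0,0,0,0],
    [0.75,-1,0,0,0,0],
    [0.75,-1,0,0,0,0],
  ],
)

```text
time: 3.22
position: [0.575, -0.1328, 0.2308]
orientation: [0.999, -0.042, -0.001, 0.001]
wrist_force: [0.8, 0.1, -1.1]
grip_width: -0.0001
gripper_force: 0.0
```

```bash
cat >> h.py <<'E'
C=np.array([.5703,-.0377]); ex=np.array([.9968,-.0799]); ey=np.array([.0799,.9968])
def cab(p): d=np.asarray(p)[:2]-C; return np.round([d@ex,d@ey,p[2]],4)
def tcp():
    s=ctrl.read_state(); r=R.from_quat(s['orientation']); print('t',round(s['time'],2),'tcp cab',cab(s['position']),'yaw',np.degrees(np.arctan2(*r.as_matrix()[[1,0],[0,0]])).round(2),'zaxis',r.as_matrix()[:,2].round(3)); return s
def nuts(tag):
    from scipy import ndimage
    i=camera_info('wrist'); s=ctrl.read_state(); im,d=read_camera('wrist'); cv2.imwrite(f'pics/{tag}.png',im[...,::-1])
    T=np.eye(4); T[:3,:3]=R.from_quat(s['orientation']).as_matrix(); T[:3,3]=s['position']
    i=dict(i); i['view']=np.linalg.inv(T@np.array(i['mount'])); W=world('wrist',d,i); np.savez(tag,W=W,im=im,d=d)
    m=(W[...,2]>.128)&(W[...,2]<.14)&(d>.05); L,n=ndimage.label(m)
    for k in range(1,n+1):
        q=L==k
        if q.sum()>80: print(q.sum(),np.argwhere(q).mean(0).round(),'cab',cab(W[q].mean(0)),np.ptp(W[q],0)[:2].round(3),im[q].mean(0).round())
E
python3 - <<'E'
from h import *
tcp(); nuts('w1')
E
```

```text
t 3.23 tcp cab [ 0.0123 -0.0944  0.2308] yaw -4.87 zaxis [-0.001 -0.002 -1.   ]
3212 [164. 133.] cab [0.0392 0.0096 0.1307] [0.139 0.208] [ 65. 105. 166.]
369 [236. 227.] cab [-0.0223 -0.0675  0.1339] [0.02  0.021] [186. 156.  81.]
429 [236. 129.] cab [-0.0227  0.0185  0.1339] [0.021 0.021] [159. 163. 166.]
420 [243.  77.] cab [-0.0292  0.0665  0.1336] [0.02  0.023] [187. 157.  82.]
399 [246. 178.] cab [-0.0314 -0.0246  0.1339] [0.021 0.02 ] [161. 165. 168.]
```

View pics/w1.png

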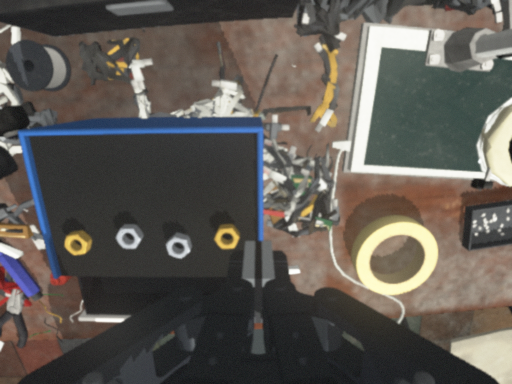

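The wrist view confirms the measurement. It shows brass nuts at (227,236) and (77,243) and steel nuts at (129,236) and (178,246), all within about 2 mm of the top-camera values. I lower the fingers behind the right brass nut.

send_rows(
  commands=[
    [0.03,-0.34,0.3,0,0,0],
    [0.03,-0.34,0.8,0,0,0],
    [0.03,-0.34,0.9,0,0,0],
    [0.03,-0.34,0.9,0,0,0],
  ],
)

```text
time: 3.78
position: [0.5803, -0.1043, 0.1596]
orientation: [0.999, -0.042, -0.0, 0.0]
wrist_force: [0.4, -0.3, 0.2]
grip_width: -0.0001
gripper_force: 0.0
```

send_rows(
  commands=[
    [0,0,0.15,0,0,0],
    [0,0,0.3,0,0,0],
    [0,0,0.35,0,0,0],
    [0,0,0.35,0,0,0],
  ],
)

```text
time: 4.28
position: [0.5805, -0.1022, 0.1309]
orientation: [0.999, -0.041, -0.0, -0.0]
wrist_force: [1.0, 0.2, -0.3]
grip_width: -0.0
gripper_force: 0.0
```

```bash
python3 - <<'E'
from h import *
print(tcp()['wrist_force'])
E
```

```text
t 4.28 tcp cab [ 0.0153 -0.0635  0.1309] yaw -4.65 zaxis [-0.001  0.    -1.   ]
[ 1.0114619   0.18344273 -0.26150522]
```

send_rows(
  commands=[
    [0,0.05,0.02,0,0,0],
    [-0.1,0.05,0.02,0,0,0],
    [-0.2,0.05,0.02,0,0,0],
    [-0.27,0.05,0.02,0,0,0],
    [-0.35,0.05,0.02,0,0,0],
  ],
)

```text
time: 4.9
position: [0.552, -0.1039, 0.1299]
orientation: [0.999, -0.041, 0.0, 0.0]
wrist_force: [-0.0, 0.3, 0.4]
grip_width: 0.0005
gripper_force: 0.0
```

send_rows(
  commands=[
    [-0.08,0,0,0,0,0],
    [-0.16,0,0,0,0,0],
    [-0.24,0,0,0,0,0],
    [-0.32,0,0,0,0,0],
    [-0.4,0,0,0,0,0],
  ],
)

```text
time: 5.52
position: [0.5201, -0.1014, 0.1297]
orientation: [0.999, -0.041, 0.0, 0.0]
wrist_force: [-0.2, 0.8, 0.3]
grip_width: 0.0001
gripper_force: 0.1
```

send_rows(
  commands=[
    [-0.08,0,0,0,0,0],
    [-0.16,0,0,0,0,0],
    [-0.24,0,0,0,0,0],
    [-0.33,0,0,0,0,0],
    [-0.33,0,0,0,0,0],
  ],
)

```text
time: 6.15
position: [0.4936, -0.0993, 0.1297]
orientation: [0.999, -0.041, -0.0, 0.0]
wrist_force: [0.0, -0.4, 0.2]
grip_width: -0.0004
gripper_force: 0.0
```

```bash
python3 - <<'E'
from h import *
print(tcp()['wrist_force']); nuts('w2')
E
```

```text
t 6.15 tcp cab [-0.0715 -0.0675  0.1297] yaw -4.67 zaxis [-0. -0. -1.]
[ 0.03795792 -0.44301762  0.23061036]
2840 [120. 320.] cab [-0.0032 -0.0961  0.1307] [0.116 0.014] [ 71. 113. 177.]
1460 [169.  77.] cab [-0.0229  0.0181  0.1338] [0.02  0.022] [183. 187. 190.]
1253 [188. 167.] cab [-0.032  -0.0246  0.1342] [0.022 0.02 ] [158. 161. 164.]
311 [185.   5.] cab [-0.0309  0.0588  0.1317] [0.016 0.007] [186. 156.  80.]
139 [243. 257.] cab [-0.0597 -0.0674  0.1371] [0.002 0.013] [91. 94. 94.]
```

View pics/w2.png

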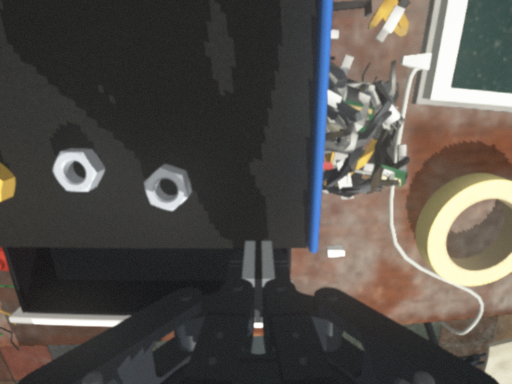

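The right brass nut has gone over the edge and the fingers now hide it. The steel nuts at (77,169) and (167,188) have not moved. I raise the fingers and cross to the other brass nut.

send_rows(
  commands=[
    [0,0,-0.3,0,0,0],
    [0,0,-0.5,0,0,0],
    [0.3,-0.4,-0.5,0,0,0],
    [0.6,-0.85,-0.5,0,0,0],
    [0.6,-0.85,-0.5,0,0,0],
  ],
)

```text
time: 6.82
position: [0.5495, -0.0317, 0.1702]
orientation: [0.999, -0.038, 0.001, -0.001]
wrist_force: [-0.5, -0.9, -0.8]
grip_width: 0.0002
gripper_force: 0.0
```

send_rows(
  commands=[
    [0.25,-0.4,0,0,0,0],
    [0.46,-0.82,0,0,0,0],
    [0.46,-0.82,0,0,0,0],
    [0.46,-0.82,0,0,0,0],
  ],
)

```text
time: 7.32
position: [0.5889, 0.0255, 0.1694]
orientation: [0.999, -0.041, -0.001, 0.001]
wrist_force: [-0.0, 0.1, 0.0]
grip_width: -0.0002
gripper_force: 0.0
```

```bash
python3 - <<'E'
from h import *
tcp(); nuts('w3')
z=np.load('w3.npz'); W,im=z['W'],z['im'].astype(int)
q=(im[...,0]-im[...,2]>50)&(W[...,2]>.07)&(W[...,2]<.115)
print(q.sum(), cab(W[q].mean(0)) if q.any() else '')
E
```

```text
t 7.33 tcp cab [0.0135 0.0645 0.1694] yaw -4.73 zaxis [-0.001 -0.001 -1.   ]
5282 [185. 358.] cab [ 0.039  -0.0009  0.1306] [0.154 0.205] [ 78. 129. 198.]
606 [275. 323.] cab [-0.0214  0.02    0.1336] [0.019 0.022] [189. 191. 193.]
690 [287. 383.] cab [-0.0313 -0.0229  0.1335] [0.023 0.02 ] [188. 190. 192.]
44 [-0.0437  0.2303  0.0887]
```

send_rows(
  commands=[
    [0,0,0.2,0,0,0],
    [0,0,0.4,0,0,0],
    [0,0,0.5,0,0,0],
    [0,0,0.5,0,0,0],
  ],
)

```text
time: 7.88
position: [0.5889, 0.0268, 0.1285]
orientation: [0.999, -0.041, -0.001, 0.0]
wrist_force: [0.3, 1.7, -0.1]
grip_width: -0.0002
gripper_force: 0.0
```

```bash
python3 - <<'E'
from h import *
tcp()
E
```

```text
t 7.88 tcp cab [0.0134 0.0658 0.1285] yaw -4.66 zaxis [-0.002 -0.    -1.   ]
```

send_rows(
  commands=[
    [-0.08,0,-0.01,0,0,0],
    [-0.16,0,-0.01,0,0,0],
    [-0.24,0,-0.01,0,0,0],
    [-0.32,0,-0.01,0,0,0],
    [-0.4,0,-0.01,0,0,0],
  ],
)

```text
time: 8.5
position: [0.5573, 0.0296, 0.1307]
orientation: [0.999, -0.041, 0.0, 0.0]
wrist_force: [0.5, 0.1, -0.5]
grip_width: 0.0002
gripper_force: 0.1
```

send_rows(
  commands=[
    [-0.08,0,0,0,0,0],
    [-0.16,0,0,0,0,0],
    [-0.24,0,0,0,0,0],
    [-0.32,0,0,0,0,0],
    [-0.4,0,0,0,0,0],
  ],
)

```text
time: 9.12
position: [0.5254, 0.0322, 0.1305]
orientation: [0.999, -0.041, 0.0, 0.0]
wrist_force: [-0.2, 0.1, 0.1]
grip_width: -0.0
gripper_force: 0.1
```

send_rows(
  commands=[
    [-0.08,0,0,0,0,0],
    [-0.16,0,0,0,0,0],
    [-0.22,0,0,0,0,0],
    [-0.27,0,0,0,0,0],
    [-0.27,0,0,0,0,0],
  ],
)

```text
time: 9.75
position: [0.5041, 0.034, 0.1305]
orientation: [0.999, -0.041, 0.0, 0.0]
wrist_force: [-0.1, -0.8, -1.0]
grip_width: 0.0001
gripper_force: 0.0
```

send_rows(
  commands=[
    [0,0,-0.4,0,0,0],
    [0,0,-0.9,0,0,0],
    [0,0.4,-0.9,0,0,0],
    [0,0.8,-0.9,0,0,0],
    [0,0.8,-0.9,0,0,0],
  ],
)

```text
time: 10.38
position: [0.499, -0.0327, 0.2025]
orientation: [0.999, -0.043, 0.0, 0.001]
wrist_force: [0.4, 0.4, 0.2]
grip_width: -0.0001
gripper_force: 0.0
```

```bash
python3 - <<'E'
from h import *
tcp(); nuts('w4')
im,d=read_camera('top'); W=world('top',d,camera_info('top'))
cv2.imwrite('pics/top4.png',np.hstack([cv2.resize(x[...,::-1],(400,400*x.shape[0]//x.shape[1])) if 0 else cv2.resize(x[...,::-1],(400,360),interpolation=cv2.INTER_CUBIC) for x in (im[125:225,180:290],cv2.imread('pics/w4.png')[...,::-1])]))
E
```

```text
t 10.38 tcp cab [-0.0715 -0.0007  0.2025] yaw -4.96 zaxis [ 0.    -0.001 -1.   ]
4865 [ 68. 249.] cab [0.026  0.004  0.1306] [0.154 0.209] [ 71. 117. 185.]
490 [146. 228.] cab [-0.0233  0.0191  0.1347] [0.019 0.02 ] [204. 208. 211.]
522 [158. 290.] cab [-0.0318 -0.0235  0.1345] [0.022 0.02 ] [193. 197. 199.]
```

View pics/top4.png

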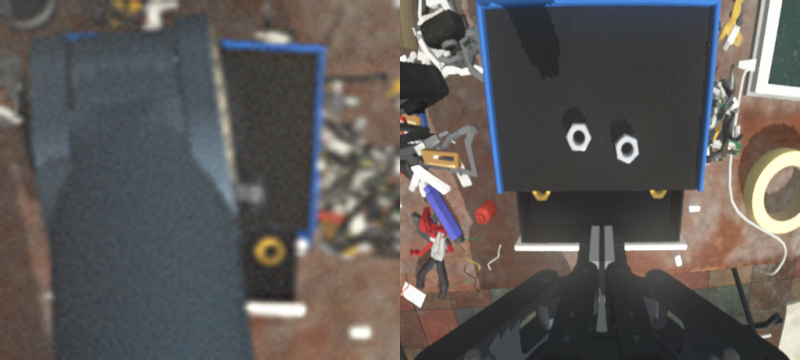

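Both brass nuts lie in the drawer, at (541,196) and (657,194) in the composite, and both steel nuts are still on top. Next I move in front of the drawer panel with a slight tilt, for reach.

send_rows(
  commands=[
    [-0.4,0,0,0,-0.1,0],
    [-0.8,0,0,0,-0.1,0],
    [-1,0,0,0,-0.1,0],
    [-1,0,0,0,-0.1,0],
    [-1,0,0,0,-0.1,0],
  ],
)

```text
time: 11.1
position: [0.4203, -0.0231, 0.2029]
orientation: [0.996, -0.04, -0.077, -0.003]
wrist_force: [0.5, -0.0, -0.7]
grip_width: 0.0003
gripper_force: 0.0
```

```bash
python3 - <<'E'
from h import *
tcp()
z=np.load('w4.npz'); W,im=z['W'],z['im']
q=(im.min(-1)>130)&(W[...,2]>.105)&(W[...,2]<.122)
P=(W[q][:,:2]-C)@np.array([ex,ey]).T; k=(abs(P[:,1])<.1)&(P[:,0]<-.1); P=P[k]
print(k.sum(),np.percentile(P[:,0],[2,50,98]).round(4),np.ptp(P[:,1]))
E
```

```text
t 11.1 tcp cab [-0.1506  0.0025  0.2029] yaw -4.64 zaxis [-0.154  0.013 -0.988]
1207 [-0.1286 -0.1251 -0.1237] 0.18923790433056867
```

send_rows(
  commands=[
    [0.05,0,0.34,0,0,0],
    [0.1,0,0.68,0,0,0],
    [0.1,0,0.68,0,0,0],
    [0.1,0,0.68,0,0,0],
  ],
)

```text
time: 11.6
position: [0.4198, -0.0232, 0.1483]
orientation: [0.996, -0.041, -0.078, -0.003]
wrist_force: [0.3, 0.3, 1.1]
grip_width: -0.0002
gripper_force: 0.0
```

```bash
python3 - <<'E'
from h import *
tcp()
E
```

```text
t 11.6 tcp cab [-0.1511  0.0025  0.1483] yaw -4.66 zaxis [-0.154  0.013 -0.988]
```

send_rows(
  commands=[
    [0.05,0,0.34,0,0,0],
    [0.1,0,0.67,0,0,0],
    [0.1,0,0.67,0,0,0],
    [0.1,0,0.67,0,0,0],
  ],
)

```text
time: 12.1
position: [0.4195, -0.0232, 0.0946]
orientation: [0.996, -0.041, -0.077, -0.003]
wrist_force: [0.5, -0.4, 0.5]
grip_width: 0.0001
gripper_force: 0.0
```

```bash
python3 - <<'E'
from h import *
print(tcp()['wrist_force'])
E
```

```text
t 12.1 tcp cab [-0.1515  0.0024  0.0946] yaw -4.66 zaxis [-0.153  0.013 -0.988]
[ 0.45908112 -0.41988518  0.47998708]
```

send_rows(
  commands=[
    [0.1,0,-0.015,0,0,0],
    [0.19,0,-0.03,0,0,0],
    [0.26,0,-0.04,0,0,0],
    [0.33,0,-0.05,0,0,0],
    [0.4,0,-0.06,0,0,0],
  ],
)

```text
time: 12.72
position: [0.4508, -0.0259, 0.093]
orientation: [0.996, -0.041, -0.079, -0.003]
wrist_force: [-2.2, 0.4, 1.1]
grip_width: 0.0
gripper_force: 0.9
```

send_rows(
  commands=[
    [0.07,0,-0.01,0,0,0],
    [0.14,0,-0.02,0,0,0],
    [0.2,0,-0.03,0,0,0],
    [0.26,0,-0.04,0,0,0],
    [0.3,0,-0.045,0,0,0],
  ],
)

```text
time: 13.35
position: [0.475, -0.0278, 0.0929]
orientation: [0.996, -0.041, -0.078, -0.003]
wrist_force: [-1.5, 0.2, 1.3]
grip_width: 0.0001
gripper_force: 0.9
```

send_rows(
  commands=[
    [0.03,0,-0.004,0,0,0],
    [0.06,0,-0.008,0,0,0],
  ],
)

```text
time: 13.6
position: [0.4796, -0.0282, 0.0928]
orientation: [0.996, -0.041, -0.078, -0.003]
wrist_force: [-1.4, 0.3, 1.1]
grip_width: 0.0005
gripper_force: 0.9
```

```bash
python3 - <<'E'
from h import *
print(tcp()['wrist_force'])
E
```

```text
t 13.6 tcp cab [-0.0912  0.0022  0.0928] yaw -4.66 zaxis [-0.156  0.013 -0.988]
[-1.36633588  0.27520272  1.11401186]
```

Not at the stop yet, so I continue in small steps until the force rises.

send_rows(
  commands=[
    [0.02,0,-0.003,0,0,0],
    [0.03,0,-0.005,0,0,0],
    [0.03,0,-0.005,0,0,0],
  ],
)

```text
time: 13.98
position: [0.4811, -0.0284, 0.0927]
orientation: [0.996, -0.04, -0.079, -0.003]
wrist_force: [-4.3, 0.9, 4.0]
grip_width: -0.0001
gripper_force: 2.4
```

send_rows(
  commands=[
    [0.02,0,-0.003,0,0,0],
    [0.03,0,-0.005,0,0,0],
    [0.03,0,-0.005,0,0,0],
  ],
)

```text
time: 14.35
position: [0.4812, -0.0284, 0.0927]
orientation: [0.996, -0.04, -0.082, -0.003]
wrist_force: [-9.4, 1.2, 8.2]
grip_width: -0.0001
gripper_force: 5.3
```

It stopped where I predicted. I back off, raise the fingers and check.

send_rows(
  commands=[
    [-0.2,0,0.03,0,0,0],
    [-0.45,0,0.07,0,0,0],
    [-0.45,0,0.07,0,0,0],
  ],
)

```text
time: 14.72
position: [0.4473, -0.0259, 0.0929]
orientation: [0.996, -0.04, -0.078, -0.003]
wrist_force: [0.4, 0.8, -0.1]
grip_width: 0.0001
gripper_force: 0.0
```

send_rows(
  commands=[
    [-0.07,0,-0.5,0,0,0],
    [-0.14,0,-1,0,0,0],
    [-0.14,0,-1,0,0,0],
    [-0.14,0,-1,0,0,0],
  ],
)

```text
time: 15.22
position: [0.4499, -0.026, 0.1733]
orientation: [0.996, -0.041, -0.078, -0.003]
wrist_force: [0.3, 0.0, 0.2]
grip_width: -0.0001
gripper_force: 0.0
```

```bash
python3 - <<'E'
from h import *
print(tcp()['wrist_force']); nuts('w5')
z=np.load('w5.npz'); W,im=z['W'],z['im']
q=(im.min(-1)>130)&(W[...,2]>.105)&(W[...,2]<.122)
P=(W[q][:,:2]-C)@np.array([ex,ey]).T; k=(abs(P[:,1])<.1)&(P[:,0]<-.05); P=P[k]
print(k.sum(),np.percentile(P[:,0],[2,50,98]).round(4))
E
```

```text
t 15.22 tcp cab [-0.121   0.0021  0.1733] yaw -4.68 zaxis [-0.155  0.013 -0.988]
[0.32905605 0.0076829  0.18442566]
1457 [66. 78.] cab [-0.0301  0.0975  0.1306] [0.07 0.01] [ 84. 140. 215.]
1443 [ 67. 441.] cab [-0.0306 -0.0956  0.1306] [0.07  0.011] [ 75. 120. 182.]
1039 [ 52. 223.] cab [-0.0234  0.0193  0.135 ] [0.02  0.022] [210. 214. 216.]
1013 [ 70. 307.] cab [-0.0322 -0.0237  0.1347] [0.022 0.02 ] [218. 221. 223.]
1289 [-0.0752 -0.0724 -0.0709]
```

View pics/w5.png

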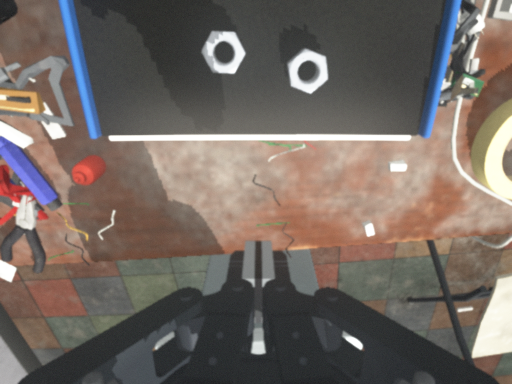

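The drawer is shut, with its white panel flush against the edge at row 138 and its outer face at about x -75. The steel nuts at (223,52) and (307,70) are unmoved, and the gripper touches nothing.

```bash
python3 -c "
from plant import ctrl
print(ctrl.job_done())"
```

```text
the job is handed in; nothing more can be done
None
```

I swept both brass nuts into the drawer, left both steel nuts on top, pushed the drawer shut and handed the job in at about 15 s on the robot's clock; no verdict came back.

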